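Put the tea shelf back in order

ROBOT

A 7-joint arm with a two-finger parallel gripper is mounted at the origin on the work surface. World frame = base frame: x ahead of the robot, y to its left, z up, the work surface at z = 0. Lengths are in m, angles in rad, forces in N, time in s.
With the tool pointing down it reaches from about 0.4 to 0.85 m from the base axis. Payload 10.4 kg.
Tool frame: the origin (TCP) lies on the centre line of the jaws, within the pads' length; the fingertips stand 11 mm ahead of it and the grasp point (between the pads) lies 8 mm behind it (tip_reach is the distance from the TCP to the fingertips, in m); z points along the fingers, y is the line along which they close (so a half turn about z gives the same grasp; the last joint's range is limited). The gripper opens to 85 mm and grips with 20 to 120 N. Pads are 22 mm wide; open, the fingers measure 114 mm over their backs; the gripper's body (76 mm by 85 mm) begins 54 mm behind the grasp point. The pads swing forward as they close: fully open they stand 13 mm farther back than shut.
Start: joints at [-1.3, 0.332, -0.065, 1.46, 0.022, 1.35, -0.088], TCP at [0.181, 0.598, 0.242] pointing down, gripper open.
Joint ranges: [-2.6, 2.6], [-0.5, 2.12], [-1.47, 1.34], [0.16, 2.42], [-1.27, 4.41], [0.06, 2.06], [-2.6, 2.6]. Speed limits (rad/s): [2.22, 2.22, 2.79, 2.79, 3.14, 3.14, 3.14].

INTERFACE

Orientations are given as a unit quaternion [x, y, z, w].
In Python, from workcell import get_obs, camera, hand_in, tip_reach gives the robot as it stands. The module is installed in compiled form; this text tells all that it offers.
- The arm moves only by the tool move_arm, never from a script. Its argument "plan" is a list of rows, each an object with "delta_pos": the shift along the tool's x, y, z in a scale on which 1.0 is 1 m, a list of three; "turn": the turn, a rotation vector about the tool's x, y, z in parts of the range, where 1.0 means 360 degrees, a list of three; "fingers": the closure, from 0 (fully open) to 1 (shut). A call has 1 to 12 rows; each row is the pose to reach, as a shift and turn from the pose commanded when the call began, along the tool's axes at that moment; what a row does not reach only later rows make up. A row lasts 1/8 s, in which the tool goes at most 62.5 mm and 10.7 degrees, less where a joint would pass 70% of its speed; a pose out of reach is approached as far as the arm can. No shift or turn number may pass 1 either way. A call with a gripper value outside its range is refused whole. The fingers move at their own pace and stop on an object; "force" is the grip in N (left out, the last holds). Time passes only in rows, so rows that repeat a pose let the fingers close. It gives the time, the measured TCP pose, the force, the opening and the grip force at its end, in the units of the state.
- get_obs(): the state, without advancing time (a new reading comes with each control period).
- camera(name): name is "side" or "top" or "wrist"; returns a dict with "color" (400x640x3 uint8, red, green, blue), "range_z" (400x640 float32, m along the optical axis (not along the pixel's ray), 0 where there is no reading), "fx", "fy", "cx", "cy" (pixels), "k1" (the pictures are not rectified: a ray, as slopes to the right and down, at radius r is drawn at 1 + k1 r^2 times it, then the intrinsics apply), "R" (3x3) and "t" (3): a world point X has camera coordinates R X + t; the wrist camera has in their place "tool_from_camera" (4x4, takes a point from camera to tool coordinates, whose origin is the TCP and whose axes are the flange's). Camera axes: x right, y down, z forward; pixel columns grow to the right and rows downward; lengths in m; the calibration is good to about 2 mm. A picture is of the moment at which its call begins: read the wrist's pose just before it.
- hand_in(): hands the job in; it is judged then, once.
The state is a dict: "clock": time; "joint_pos": joint angles; "joint_velocities": joint speeds; "tau": joint torques, N m; "position": TCP position; "ee_rot": TCP orientation; "ft_force": force on the tool from outside, world axes, zero at the start; "torque": the same for the moment, N m; "grip_width": opening from 0.0 (shut) to 1.0 (fully open); "grasp_force": force on a finger pad.
Only numpy, scipy, OpenCV 4.12 (cv2) and the standard library are available. Lean on these libraries where they do the work, as an engineer would, in place of code of your own. Each camera call takes 0.05 s, during which the arm holds its last target. There are 200 camera calls.

TASK

The things on the tea shelf were put back one place out: move each to its own, so that the black caddy stands in the middle of the cork mat, the whisk holder in the middle of the blue drip dish and the red-banded cup in the middle of the red saucer (the empty brown saucer may serve as a stopgap). Then, last of all, take the bamboo whisk out of the tea bowl and stand it, tines down, over the bulb of its holder. Set everything down gently and upright, let nothing drop or tip over, and leave the tea bowl and the upturned plain cup where they are.

Things in the scene. Friction and masses are not known exactly. Their poses are not given: they have to be found in the camera images.
- caddy: Closed tea caddy, black plastic, thin brass line round its middle: round, upright, 60 mm across below, lid 62 mm across from 36 to 56 mm up, domed top at 68 mm, about 0.11 kg. Origin: centre of its underside, z up. Starts standing on red_saucer.
- holder: Whisk holder, white porcelain, solid, round, 71 mm tall, about 0.16 kg: foot 66 mm across with a flat shoulder 23 mm up, on it an upright bulb to grip: 32 mm across at 31 mm up, 36 mm across from 44 to 54 mm up, narrowing to 22 mm at the top. Origin: centre of its underside, z up. Starts standing on cork_mat, without the whisk.
- cup: Small white ceramic cup with a red band round its rim, mouth up, no handle: 62 mm tall, 61 mm across at the rim, 60 mm at half height, 46 mm at the foot, wall 3.5 mm, about 0.12 kg. Origin: centre of its underside, z up. Starts standing on blue_dish.
- whisk: Bamboo whisk, rigid, 30 g, 112 mm tall, upright in the bowl, tines down. Handle: round, 24 mm across, from 58 to 112 mm up. Tines: a hollow bell 56 mm across at the tips (47 inside), 61 at the widest. Origin: centre of the ring of tips, z up. Over the holder, its tips stand on the shoulder, its origin 25 mm above the holder's, with about 7 mm of play round the bulb.
- cork_mat: Flat round cork mat, 96 mm across, 6 mm thick, fixed on the shelf board: the caddy's own place. Origin: centre of its underside, on the board; things stand 6 mm above this origin. The board's top is 60 mm above the cabinet top.
- blue_dish: Round blue drip dish, 104 mm across its low rim, fixed on the shelf board: the whisk holder's own place. Origin: centre of its underside, on the board; flat floor about 90 mm across 6 mm above this origin, rim 11 mm above it.
- red_saucer: Round red lacquer saucer of the same size and shape as the blue dish (floor 6 mm, rim 11 mm above its origin), fixed on the shelf board: the red-banded cup's own place. Origin: centre of its underside, on the board.
- brown_saucer: Round dark brown wooden saucer, shape and origin as the blue dish (floor 6 mm up), fixed, empty: a free spot. The four places stand 118 to 142 mm apart in a row, in any order, on a narrow board 560 mm long, roughly along y, and 130 mm deep. A bamboo clip on the middle of its front edge, between the two middle places, reaches 8 mm above the board.
- bowl: Brown tea bowl, 120 mm across the rim, 72 mm tall, inner floor 10 mm above its underside, about 0.45 kg, loose on the cabinet top in front of the shelf; the whisk stands in it. It stays where it is. Origin: centre of its underside, z up.
- plain_cup: Plain white ceramic cup without a band, upside down, 61 mm across and 62 mm tall, about 0.12 kg, loose on the cabinet top in front of the shelf. It stays where it is. Origin: centre of its mouth, on the cabinet top, z up.
Not all that is in view belongs to the job. Leave any green or purple look-alike of the caddy alone.

How it is judged:
On the way, in this order (a step that is already met when the one before it is completed fails the run):
1. caddy on the cork mat, whisk holder on the blue dish, red-banded cup on the red saucer, all upright and let go (horizontal distance between caddy and cork_mat below 0.012 m and z of caddy in the frame of cork_mat between 0.002 and 0.011 m and angle between each of caddy, holder, cup's own z axis and vertical below 0.12 rad and horizontal distance between holder and blue_dish below 0.012 m and z of holder in the frame of blue_dish between 0.002 and 0.011 m and horizontal distance between cup and red_saucer below 0.012 m and z of cup in the frame of red_saucer between 0.002 and 0.011 m and contact force between the fingers and caddy below 0.3 N and contact force between the fingers and holder below 0.3 N and contact force between the fingers and cup below 0.3 N), for 0.2 s.
2. then the whisk stands over its holder, let go (horizontal distance between whisk and holder below 0.012 m and z of whisk in the frame of holder between 0.017 and 0.034 m and angle between whisk's own z axis and vertical below 0.12 rad and contact force between the fingers and whisk below 0.3 N), for 0.2 s.
At the end, for the whole second after the job is handed in: Caddy on cork mat, whisk holder on blue dish, red-banded cup on red saucer, each upright (within 7 degrees), within 12 mm of the middle of its place; whisk upright over the holder's bulb, tines on its shoulder (axes within 12 mm); all let go and at rest (all of step 1 and all of step 2 and linear speed of each of caddy, holder, cup, whisk below 0.02 m/s and angular speed of each of caddy, holder, cup, whisk below 0.3 rad/s); the robot touches nothing.
It fails at once if one of the four moved things is dropped or knocked (faster than 0.6 m/s while not held, a fall of about 18 mm) ((contact force between the fingers and caddy below 0.05 N and linear speed of caddy above 0.6 m/s) or (contact force between the fingers and holder below 0.05 N and linear speed of holder above 0.6 m/s) or (contact force between the fingers and cup below 0.05 N and linear speed of cup above 0.6 m/s) or (contact force between the fingers and whisk below 0.05 N and linear speed of whisk above 0.6 m/s)).
It fails at once if one of the four moved things is tipped more than 35 degrees (angle between any of caddy, holder, cup, whisk's own z axis and vertical above 0.6 rad).
It fails at once if the tea bowl is moved more than 20 mm (distance of bowl from where it was at the start of the episode above 0.02 m).
It fails at once if the upturned plain cup is moved more than 20 mm (distance of plain_cup from where it was at the start of the episode above 0.02 m).
It also fails if it takes over 128 s, if anything falls off the work surface, if the arm or the gripper's body presses on something with over 40 N, if the wrist force passes 120 N, or if a joint passes its speed limit or range.

## Working session

There is one attempt and no reset: what is moved stays moved. The work goes in short steps, Python scripts to look and compute and a tool call to move; the robot and the scene stay as the last step left them, time stands still between calls to the robot, and variables do not carry over. Pictures are saved under pics/ and viewed, at most 14 in all, crops included, and the job is handed in when it is done.

Besides the shell and the picture viewer there is one more tool, called in YAML: its name, and indented under it one key for each argument. move_arm: Moves the arm, as the interface text tells. Its arguments: {"type":"object","properties":{"plan":{"type":"array","items":{"type":"object","properties":{"delta_pos":{"type":"array","items":{"type":"number"}},"turn":{"type":"array","items":{"type":"number"}},"fingers":{"type":"number"}}}},"force":{"type":"number"}},"required":["plan"]}

```bash
mkdir -p pics; cat > h.py <<'E'
import numpy as np,cv2
from workcell import get_obs,camera,hand_in,tip_reach
from scipy.spatial.transform import Rotation as Ro
def save(c,n): cv2.imwrite('pics/'+n,c['color'][:,:,::-1])
def pose():
    o=get_obs(); return np.array(o['position']),Ro.from_quat(o['ee_rot']).as_matrix(),o
def ray(c,u,v,P=None):
    "origin, dir (world) with camera z=1"
    u=np.atleast_1d(u).astype(float);v=np.atleast_1d(v).astype(float)
    d=np.stack([(u-c['cx'])/c['fx'],(v-c['cy'])/c['fy']],-1);s=d.copy()
    for _ in range(20): s=d/(1+c['k1']*(s**2).sum(-1,keepdims=True))
    D=np.c_[s,np.ones(len(s))]
    if 'R' in c: R=np.array(c['R']).T; o=-R@np.array(c['t'])
    else:
        p,Rt,_=P; T=np.array(c['tool_from_camera']); R=Rt@T[:3,:3]; o=p+Rt@T[:3,3]
    return o,D@R.T
def onplane(c,u,v,z,P=None):
    o,D=ray(c,u,v,P); return o+D*((z-o[2])/D[:,2])[:,None]
def cloud(c,P=None):
    v,u=np.nonzero(c['range_z']>0); o,D=ray(c,u,v,P)
    return u,v,o+D*c['range_z'][v,u][:,None]
E
python3 - <<'E'
from h import *
P=pose(); print(P[0],P[1].round(3),P[2]['clock'],P[2]['grip_width'],tip_reach)
for n in ('top','side','wrist'):
    c=camera(n); save(c,n+'0.png'); np.save(n+'0.npy',c,allow_pickle=True)
    print(n,[c[k] for k in('fx','fy','cx','cy','k1')])
    if 'R' in c: print((-np.array(c['R']).T@c['t']).round(3))
E
```

```text
[0.18089096 0.59786569 0.24151314] [[-0.957  0.29  -0.   ]
 [ 0.29   0.957 -0.001]
 [-0.    -0.001 -1.   ]] 0.0 0.9991449355014546 0.011
top [389.09121342638946, 389.09121342638946, 321.88688756878116, 201.98051499985425, -0.07858563371208607]
[0.518 0.059 0.978]
side [371.29322628713845, 371.29322628713845, 321.375855697442, 193.83616141234702, -0.0855137135446233]
[0.365 0.582 0.625]
wrist [330.34888369046746, 330.34888369046746, 318.57426446299655, 202.44576405613316, -0.03180154762732587]
```

View pics/top0.png

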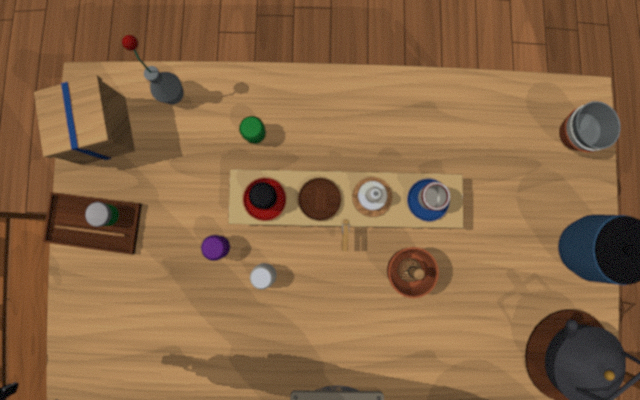

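View pics/side0.png

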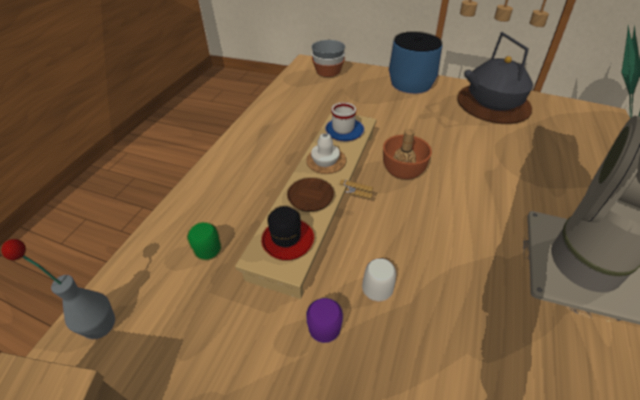

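The top view (up = +x, left = +y) shows the board. From +y: the red saucer at (265,199) holds the black caddy, the brown saucer is at (320,199) and empty, the cork mat at (373,196) holds the holder, and the blue dish at (429,200) holds the cup. The bowl with whisk is at (412,272), the plain cup at (262,277). The side view shows the same layout.

```bash
cat > m.py <<'E'
from h import *
def hsvmask(c,lo,hi):
    return cv2.inRange(cv2.cvtColor(c['color'],cv2.COLOR_RGB2HSV),np.array(lo),np.array(hi))
def circ(c,mask,z,win,P=None):
    m=np.zeros_like(mask);u0,v0,u1,v1=win;m[v0:v1,u0:u1]=mask[v0:v1,u0:u1]
    m=cv2.morphologyEx(m,cv2.MORPH_OPEN,np.ones((3,3)))
    k=cv2.findContours(m,cv2.RETR_EXTERNAL,cv2.CHAIN_APPROX_NONE)[0]
    k=cv2.convexHull(max(k,key=cv2.contourArea))[:,0]
    X=onplane(c,k[:,0],k[:,1],z,P)[:,:2].astype(np.float32)
    (x,y),r=cv2.minEnclosingCircle(X.reshape(-1,1,2)*1000)
    A=np.c_[2*X,np.ones(len(X))];s=np.linalg.lstsq(A,(X**2).sum(1),rcond=None)[0]
    return np.round([x,y,2*r],1),np.round([s[0]*1e3,s[1]*1e3,2e3*np.sqrt(s[2]+s[0]**2+s[1]**2)],1)
E
python3 - <<'E'
from m import *
c=np.load('top0.npy',allow_pickle=True).item()
hsv=cv2.cvtColor(c['color'],cv2.COLOR_RGB2HSV)
for n,p in dict(red=(265,213),brown=(320,199),cork=(373,211),blue=(420,212),board=(345,185),holder=(373,200),whisk=(418,273),bowl=(395,285),caddy=(262,190),cup=(434,190)).items(): print(n,hsv[p[1],p[0]],end=' ')
R=lambda w:(hsv,)
red=hsvmask(c,(0,150,60),(8,255,255))|hsvmask(c,(172,150,60),(180,255,255))
print('\nred',circ(c,red,.071,(235,170,295,228)))
blue=hsvmask(c,(100,120,40),(125,255,255)); print('blue',circ(c,blue,.071,(400,170,460,228)))
brown=hsvmask(c,(0,60,20),(20,255,110)); print('brown',circ(c,brown,.071,(292,170,346,228)))
u,v,X=cloud(c)
def w(a,b,d,e): return X[(u>=a)&(u<d)&(v>=b)&(v<e)]
print('table',np.median(w(200,300,230,350)[:,2]),'board',np.median(w(340,178,350,222)[:,2]))
for n,a in dict(caddy=(240,175,290,225),holder=(350,175,395,220),cup=(405,175,455,225),whisk=(385,245,440,300),plain=(240,260,285,295),purple=(195,230,235,265),green=(235,110,270,150)).items():
    Y=w(*a); t=np.percentile(Y[:,2],99.5); T=Y[Y[:,2]>t-.012]; print(n,t.round(4),T.mean(0).round(4),np.ptp(T,axis=0).round(3))
E
```

```text
red [  2 209 134] brown [ 10 165  85] cork [ 14 131 144] blue [108 191 108] board [ 19 104 187] holder [ 18  25 132] whisk [ 15 123 166] bowl [  7 170  69] caddy [90 34 30] cup [ 19  23 120] 
red (array([584.5, 180.4, 100.5]), array([584.4, 180.3,  98.7]))
blue (array([ 590.6, -204.8,   95.9]), array([ 590.6, -204.4,   94.7]))
brown (array([587. ,  53.1, 104.4]), array([587.4,  51.9, 101.3]))
table -0.0008259849308178691 board 0.059868811870201655
caddy 0.1349 [0.588  0.1781 0.1305] [0.055 0.058 0.014]
holder 0.1376 [ 0.5965 -0.0673  0.1335] [0.025 0.028 0.014]
cup 0.1293 [ 0.5953 -0.2059  0.1256] [0.058 0.061 0.013]
whisk 0.1227 [ 0.4225 -0.1698  0.1207] [0.024 0.023 0.014]
plain 0.064 [0.401  0.1837 0.06  ] [0.054 0.054 0.013]
purple 0.0692 [0.4683 0.2987 0.0645] [0.059 0.06  0.013]
green 0.0697 [0.7545 0.2179 0.065 ] [0.059 0.061 0.013]
```

The rows are not in the units I measure in: turns go in shares of 360 degrees. I convert before sending: 1.276 rad / 6.2832 = 0.2031.

move_arm:
  plan:
    - {"delta_pos": [0, 0, -0.06], "turn": [0, 0, 0], "fingers": 0}
    - {"delta_pos": [-0.5025, -0.42, -0.0985], "turn": [0, 0, 0.2031], "fingers": 0}
    - {"delta_pos": [-0.5025, -0.42, -0.0985], "turn": [0, 0, 0.2031], "fingers": 0}
    - {"delta_pos": [-0.5025, -0.42, -0.0985], "turn": [0, 0, 0.2031], "fingers": 0}
    - {"delta_pos": [-0.5025, -0.42, -0.0985], "turn": [0, 0, 0.2031], "fingers": 0}
    - {"delta_pos": [-0.5025, -0.42, -0.0985], "turn": [0, 0, 0.2031], "fingers": 0}
    - {"delta_pos": [-0.5025, -0.42, -0.0985], "turn": [0, 0, 0.2031], "fingers": 0}
    - {"delta_pos": [-0.5025, -0.42, -0.0985], "turn": [0, 0, 0.2031], "fingers": 0}
    - {"delta_pos": [-0.5025, -0.42, -0.0985], "turn": [0, 0, 0.2031], "fingers": 0}
    - {"delta_pos": [-0.5025, -0.42, -0.0985], "turn": [0, 0, 0.2031], "fingers": 0}
    - {"delta_pos": [-0.5025, -0.42, -0.0985], "turn": [0, 0, 0.2031], "fingers": 0}
    - {"delta_pos": [-0.5025, -0.42, -0.0985], "turn": [0, 0, 0.2031], "fingers": 0}

```text
clock: 1.65
position: [0.5413, 0.047, 0.3409]
ee_rot: [0.708, 0.706, -0.0, 0.0]
ft_force: [0.2, 0.7, -0.0]
grip_width: 1.001
grasp_force: 0.0
```

```bash
python3 - <<'E'
from m import *
P=pose();c=camera('wrist');save(c,'w1.png');np.save('w1.npy',dict(c=c,P=P),allow_pickle=True)
print(P[0],P[1].round(3),np.round(c['tool_from_camera'],3),np.round(P[2]['joint_pos'],2),P[2]['clock'])
E
```

```text
[0.54134497 0.04704729 0.34094376] [[ 0.003  1.     0.   ]
 [ 1.    -0.003 -0.001]
 [-0.001  0.    -1.   ]] [[ 0.    -0.964 -0.265  0.067]
 [ 1.     0.001 -0.002 -0.001]
 [ 0.002 -0.265  0.964 -0.131]
 [ 0.     0.     0.     1.   ]] [-0.68  0.11  0.56  1.54 -0.06  1.5  -0.12] 1.65
```

View pics/w1.png

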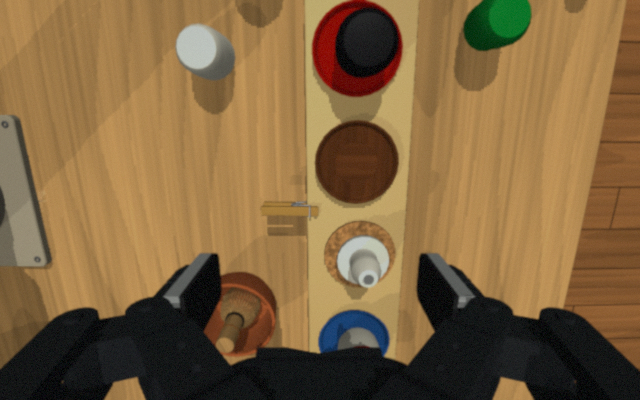

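The wrist view (up = +y, right = +x) shows red at (357,47), brown at (357,162), cork with holder at (360,255) and blue at (354,340), partly hidden by the gripper. The clip lies at (290,210), and the jaws are at columns 200 and 430.

```bash
cat >> m.py <<'E'
def redm(c): return hsvmask(c,(0,150,50),(8,255,255))|hsvmask(c,(172,150,50),(180,255,255))
E
python3 - <<'E'
from m import *
d=np.load('w1.npy',allow_pickle=True).item();c,P=d['c'],d['P']
hsv=cv2.cvtColor(c['color'],cv2.COLOR_RGB2HSV)
print([hsv[p[1],p[0]] for p in((335,255),(335,240),(365,225),(316,150),(318,260),(390,250))])
print('red',circ(c,redm(c),.071,(308,0,410,100),P))
print('brown',circ(c,hsvmask(c,(0,60,20),(14,255,120)),.071,(312,115,402,208),P))
print('caddy lid z.116', circ(c,hsvmask(c,(0,0,0),(180,255,45)),.122,(330,0,404,85),P))
for lo in (110,125,140): print('cork',circ(c,hsvmask(c,(8,lo,60),(17,255,200))|hsvmask(c,(0,0,90),(180,40,255)),.066,(322,218,398,290),P))
u,v,X=cloud(c,P)
for n,a in dict(caddy=(310,0,405,95),holder=(325,220,395,290),whisk=(215,280,265,350)).items():
    Y=X[(u>=a[0])&(u<a[2])&(v>=a[1])&(v<a[3])]; t=np.percentile(Y[:,2],99.5)
    for dz in (.004,.012):
        T=Y[Y[:,2]>t-dz]; print(n,t.round(4),T.mean(0).round(4),((T.max(0)+T.min(0))/2).round(4),np.ptp(T,axis=0).round(3))
E
```

```text
[array([ 16, 150, 155], dtype=uint8), array([ 15, 149, 156], dtype=uint8), array([ 16, 149, 149], dtype=uint8), array([ 21, 118, 158], dtype=uint8), array([ 20, 117, 194], dtype=uint8), array([ 15, 151, 157], dtype=uint8)]
red (array([583.2, 181.6, 101.8]), array([583.2, 181.6, 101.1]))
brown (array([585.6,  53.1, 101.1]), array([585.9,  53.1, 100. ]))
caddy lid z.116 (array([585.2, 178.8,  64.8]), array([586.4, 178.6,  61.8]))
cork (array([594.9, -71.2,  97. ]), array([594.1, -71.2,  95.4]))
cork (array([594.9, -71.2,  97. ]), array([594.1, -71.1,  95.3]))
cork (array([598.4, -81.3,  75.6]), array([598.9, -80.6,  71.3]))
caddy 0.1341 [0.5872 0.1797 0.1321] [0.5873 0.1797 0.1324] [0.05  0.05  0.005]
caddy 0.1341 [0.5863 0.1788 0.1303] [0.5875 0.1797 0.1284] [0.061 0.062 0.013]
holder 0.1377 [ 0.595  -0.068   0.1358] [ 0.5951 -0.0687  0.1365] [0.022 0.023 0.005]
holder 0.1377 [ 0.5944 -0.0655  0.1333] [ 0.5951 -0.0665  0.1325] [0.029 0.027 0.013]
whisk 0.4025 [0.5235 0.0587 0.4052] [0.522  0.0601 0.407 ] [0.009 0.009 0.01 ]
whisk 0.4025 [0.5235 0.0587 0.4052] [0.522  0.0601 0.407 ] [0.009 0.009 0.01 ]
```

move_arm:
  plan:
    - {"delta_pos": [0.129, 0.047, 0.17], "turn": [0, 0, 0], "fingers": 0}
    - {"delta_pos": [0.129, 0.047, 0.17], "turn": [0, 0, 0], "fingers": 0}
    - {"delta_pos": [0.129, 0.047, 0.17], "turn": [0, 0, 0], "fingers": 0}
    - {"delta_pos": [0.129, 0.047, 0.17], "turn": [0, 0, 0], "fingers": 0}
    - {"delta_pos": [0.129, 0.047, 0.17], "turn": [0, 0, 0], "fingers": 0}
    - {"delta_pos": [0.129, 0.047, 0.17], "turn": [0, 0, 0], "fingers": 0}
    - {"delta_pos": [0.129, 0.047, 0.17], "turn": [0, 0, 0], "fingers": 0}

```text
clock: 2.58
position: [0.5878, 0.1787, 0.1725]
ee_rot: [0.707, 0.707, 0.001, 0.0]
ft_force: [0.2, 0.1, -0.7]
grip_width: 1.003
grasp_force: 0.0
```

```bash
python3 - <<'E'
from m import *
P=pose();c=camera('wrist');save(c,'w2.png');np.save('w2.npy',dict(c=c,P=P),allow_pickle=True)
print(P[0],P[1].round(4))
E
```

```text
[0.58783974 0.1787342  0.17249038] [[ 5.0e-04  1.0e+00  2.1e-03]
 [ 1.0e+00 -5.0e-04  1.0e-03]
 [ 1.0e-03  2.1e-03 -1.0e+00]]
```

View pics/w2.png

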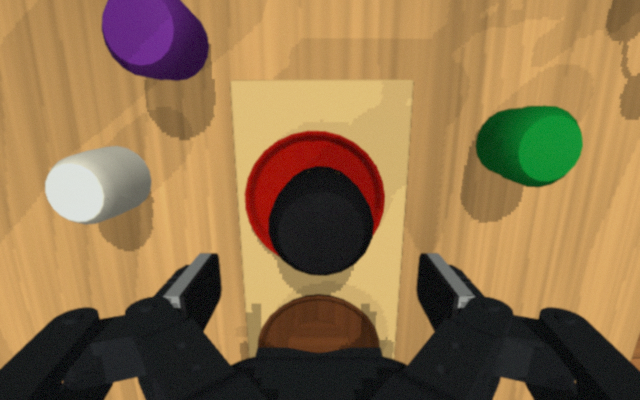

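The caddy's lid is centred between the jaws (about (321,222)); descending to grip it.

move_arm:
  plan:
    - {"delta_pos": [0, 0, 0.035], "turn": [0, 0, 0], "fingers": 0}
    - {"delta_pos": [0, 0, 0.06], "turn": [0, 0, 0], "fingers": 0}
    - {"delta_pos": [0, 0, 0.068], "turn": [0, 0, 0], "fingers": 0}
    - {"delta_pos": [0, 0, 0.068], "turn": [0, 0, 0], "fingers": 0}
    - {"delta_pos": [0, 0, 0.068], "turn": [0, 0, 0], "fingers": 0.15}
    - {"delta_pos": [0, 0, 0.068], "turn": [0, 0, 0], "fingers": 0.25}
    - {"delta_pos": [0, 0, 0.068], "turn": [0, 0, 0], "fingers": 0.4}
    - {"delta_pos": [0, 0, 0.068], "turn": [0, 0, 0], "fingers": 0.5}
    - {"delta_pos": [0, 0, 0.068], "turn": [0, 0, 0], "fingers": 0.5}
    - {"delta_pos": [0, 0, 0.068], "turn": [0, 0, 0], "fingers": 0.5}
  force: 30

```text
clock: 3.88
position: [0.588, 0.1799, 0.1042]
ee_rot: [0.707, 0.707, 0.001, 0.0]
ft_force: [-1.5, -1.0, 7.4]
grip_width: 0.715
grasp_force: 31.7
```

move_arm:
  plan:
    - {"delta_pos": [0, 0, -0.012], "turn": [0, 0, 0], "fingers": 0.5}
    - {"delta_pos": [0, 0, -0.03], "turn": [0, 0, 0], "fingers": 0.5}
    - {"delta_pos": [-0.03, 0, -0.035], "turn": [0, 0, 0], "fingers": 0.5}
    - {"delta_pos": [-0.065, 0, -0.035], "turn": [0, 0, 0], "fingers": 0.5}
    - {"delta_pos": [-0.1, 0, -0.035], "turn": [0, 0, 0], "fingers": 0.5}
    - {"delta_pos": [-0.1265, 0, -0.03], "turn": [0, 0, 0], "fingers": 0.5}
    - {"delta_pos": [-0.1265, 0, -0.02], "turn": [0, 0, 0], "fingers": 0.5}
    - {"delta_pos": [-0.1265, 0, -0.01], "turn": [0, 0, 0], "fingers": 0.5}
    - {"delta_pos": [-0.1265, 0, -0.004], "turn": [0, 0, 0], "fingers": 0.5}
    - {"delta_pos": [-0.1265, 0, -0.001], "turn": [0, 0, 0], "fingers": 0.5}
    - {"delta_pos": [-0.1265, 0, -0.001], "turn": [0, 0, 0], "fingers": 0.5}

```text
clock: 5.25
position: [0.5874, 0.0541, 0.1043]
ee_rot: [0.706, 0.708, 0.0, -0.0]
ft_force: [-2.9, 1.2, 4.1]
grip_width: 0.714
grasp_force: 33.4
```

move_arm:
  plan:
    - {"delta_pos": [0, 0, 0], "turn": [0, 0, 0], "fingers": 0.22}
    - {"delta_pos": [0, 0, 0], "turn": [0, 0, 0], "fingers": 0.1}
    - {"delta_pos": [0, 0, 0], "turn": [0, 0, 0], "fingers": 0}
    - {"delta_pos": [0, 0, -0.03], "turn": [0, 0, 0], "fingers": 0}
    - {"delta_pos": [0, 0, -0.07], "turn": [0, 0, 0], "fingers": 0}
    - {"delta_pos": [0, 0, -0.12], "turn": [0, 0, 0], "fingers": 0}
    - {"delta_pos": [-0.2585, 0.008, -0.12], "turn": [0, 0, 0], "fingers": 0}
    - {"delta_pos": [-0.2585, 0.008, -0.12], "turn": [0, 0, 0], "fingers": 0}
    - {"delta_pos": [-0.2585, 0.008, -0.12], "turn": [0, 0, 0], "fingers": 0}
    - {"delta_pos": [-0.2585, 0.008, -0.12], "turn": [0, 0, 0], "fingers": 0}
    - {"delta_pos": [-0.2585, 0.008, -0.12], "turn": [0, 0, 0], "fingers": 0}
    - {"delta_pos": [-0.2585, 0.008, -0.12], "turn": [0, 0, 0], "fingers": 0}

```text
clock: 6.75
position: [0.5955, -0.2056, 0.2235]
ee_rot: [0.707, 0.707, -0.0, -0.0]
ft_force: [1.1, 0.5, -0.4]
grip_width: 1.003
grasp_force: 0.0
```

```bash
python3 - <<'E'
from m import *
P=pose();c=camera('wrist');save(c,'w3.png');np.save('w3.npy',dict(c=c,P=P),allow_pickle=True)
print(P[0],P[1].round(4))
u,v,X=cloud(c,P)
Y=X[(X[:,2]<.14)&(X[:,2]>.11)&(abs(X[:,0]-.595)<.06)&(abs(X[:,1]+.206)<.05)];t=np.percentile(Y[:,2],99);T=Y[Y[:,2]>t-.006]
print('cup',t,T.mean(0),(T.max(0)+T.min(0))/2,np.ptp(T,axis=0))
print('blue',circ(c,hsvmask(c,(100,120,30),(125,255,255)),.071,(200,60,440,345),P))
c=camera('top'); save(c,'t1.png'); u,v,X=cloud(c)
Y=X[(X[:,2]>.122)&(abs(X[:,0]-.587)<.05)&(abs(X[:,1]-.053)<.05)];print('caddy',Y.mean(0),np.percentile(Y[:,2],99),np.ptp(Y,axis=0))
E
```

```text
[ 0.59546578 -0.20559024  0.22353119] [[ 3.e-04  1.e+00 -3.e-04]
 [ 1.e+00 -3.e-04  2.e-04]
 [ 2.e-04 -3.e-04 -1.e+00]]
cup 0.12905381439102323 [ 0.59407035 -0.20437276  0.12684962] [ 0.59404678 -0.2060851   0.12642095] [0.06192472 0.06217032 0.00672013]
blue (array([ 589.5, -204.2,  100.9]), array([ 589.6, -204.2,  100.4]))
caddy [0.58734186 0.05419241 0.13039027] 0.1358584893875219 [0.05993643 0.05967194 0.01502374]
```

View pics/w3.png

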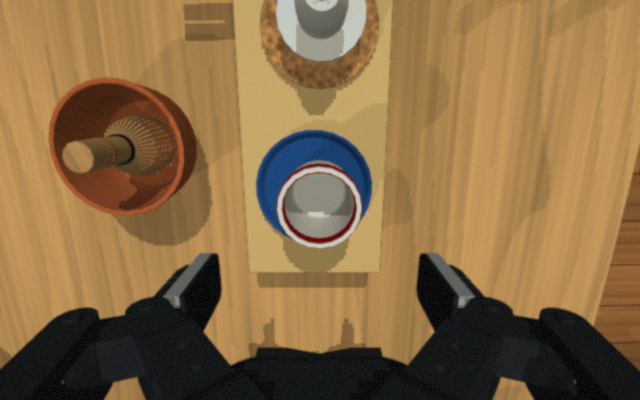

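The cup is centred between the jaws (rim at (320,206)) and the caddy stands upright on brown at y = 54 mm. Next, the cup.

move_arm:
  plan:
    - {"delta_pos": [0, -0.001, 0.05], "turn": [0, 0, 0], "fingers": 0}
    - {"delta_pos": [0, -0.001, 0.085], "turn": [0, 0, 0], "fingers": 0}
    - {"delta_pos": [0, -0.001, 0.11], "turn": [0, 0, 0], "fingers": 0}
    - {"delta_pos": [0, -0.001, 0.123], "turn": [0, 0, 0], "fingers": 0}
    - {"delta_pos": [0, -0.001, 0.123], "turn": [0, 0, 0], "fingers": 0.1}
    - {"delta_pos": [0, -0.001, 0.123], "turn": [0, 0, 0], "fingers": 0.2}
    - {"delta_pos": [0, -0.001, 0.123], "turn": [0, 0, 0], "fingers": 0.27}
    - {"delta_pos": [0, -0.001, 0.123], "turn": [0, 0, 0], "fingers": 0.4}
    - {"delta_pos": [0, -0.001, 0.123], "turn": [0, 0, 0], "fingers": 0.5}
    - {"delta_pos": [0, -0.001, 0.123], "turn": [0, 0, 0], "fingers": 0.5}
    - {"delta_pos": [0, -0.001, 0.11], "turn": [0, 0, 0], "fingers": 0.5}
    - {"delta_pos": [0, -0.001, 0.09], "turn": [0, 0, 0], "fingers": 0.5}
  force: 30

```text
clock: 8.35
position: [0.5942, -0.2051, 0.1345]
ee_rot: [0.707, 0.707, -0.0, -0.0]
ft_force: [-0.1, -0.3, -0.5]
grip_width: 0.69
grasp_force: 32.6
```

move_arm:
  plan:
    - {"delta_pos": [0, 0, -0.035], "turn": [0, 0, 0], "fingers": 0.5}
    - {"delta_pos": [0, 0, -0.075], "turn": [0, 0, 0], "fingers": 0.5}
    - {"delta_pos": [0.04, -0.001, -0.075], "turn": [0, 0, 0], "fingers": 0.5}
    - {"delta_pos": [0.09, -0.002, -0.075], "turn": [0, 0, 0], "fingers": 0.5}
    - {"delta_pos": [0.14, -0.004, -0.075], "turn": [0, 0, 0], "fingers": 0.5}
    - {"delta_pos": [0.19, -0.005, -0.075], "turn": [0, 0, 0], "fingers": 0.5}
    - {"delta_pos": [0.24, -0.006, -0.075], "turn": [0, 0, 0], "fingers": 0.5}
    - {"delta_pos": [0.29, -0.008, -0.075], "turn": [0, 0, 0], "fingers": 0.5}
    - {"delta_pos": [0.34, -0.009, -0.075], "turn": [0, 0, 0], "fingers": 0.5}
    - {"delta_pos": [0.375, -0.0105, -0.075], "turn": [0, 0, 0], "fingers": 0.5}
    - {"delta_pos": [0.387, -0.0105, -0.075], "turn": [0, 0, 0], "fingers": 0.5}
    - {"delta_pos": [0.387, -0.0105, -0.075], "turn": [0, 0, 0], "fingers": 0.5}

```text
clock: 9.85
position: [0.5839, 0.1816, 0.2094]
ee_rot: [0.707, 0.708, 0.0, 0.0]
ft_force: [-0.3, -0.7, -2.3]
grip_width: 0.688
grasp_force: 32.7
```

```bash
python3 - <<'E'
from m import *
P=pose();print(P[0],P[1].round(4))
c=camera('wrist');save(c,'w4.png')
u,v,X=cloud(c,P)
t=P[0];Y=X[(X[:,2]<.25)&(X[:,2]>.215)&(abs(X[:,0]-t[0])<.034)&(abs(X[:,1]-t[1])<.05)]
print('cup',np.percentile(Y[:,2],99),Y.mean(0),(Y.max(0)+Y.min(0))/2,np.ptp(Y,axis=0))
c=camera('top')
print('red',circ(c,redm(c),.071,(235,170,295,228)))
E
```

```text
[0.58385816 0.18160353 0.20943259] [[-1.4e-03  1.0e+00  6.0e-04]
 [ 1.0e+00  1.4e-03 -1.0e-04]
 [-1.0e-04  6.0e-04 -1.0e+00]]
cup 0.2473209576787663 [0.58372705 0.18404209 0.23024715] [0.58385292 0.18275233 0.23249515] [0.06798038 0.05940439 0.03498343]
red (array([585.2, 169.5,  96.6]), array([585.5, 174.9,  91.9]))
```

View pics/w4.png

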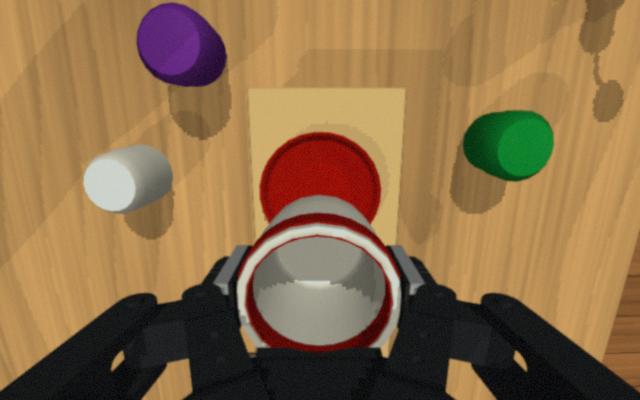

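The cup is held upright above the red saucer (saucer at (320,185)) with columns aligned. Lowering.

move_arm:
  plan:
    - {"delta_pos": [0, 0, 0.04], "turn": [0, 0, 0], "fingers": 0.5}
    - {"delta_pos": [0, 0, 0.07], "turn": [0, 0, 0], "fingers": 0.5}
    - {"delta_pos": [0, 0, 0.09], "turn": [0, 0, 0], "fingers": 0.5}
    - {"delta_pos": [0, 0, 0.1], "turn": [0, 0, 0], "fingers": 0.5}
    - {"delta_pos": [0, 0, 0.104], "turn": [0, 0, 0], "fingers": 0.5}
    - {"delta_pos": [0, 0, 0.107], "turn": [0, 0, 0], "fingers": 0.5}
    - {"delta_pos": [0, 0, 0.107], "turn": [0, 0, 0], "fingers": 0.5}
    - {"delta_pos": [0, 0, 0.107], "turn": [0, 0, 0], "fingers": 0.25}
    - {"delta_pos": [0, 0, 0.107], "turn": [0, 0, 0], "fingers": 0.1}
    - {"delta_pos": [0, 0, 0.107], "turn": [0, 0, 0], "fingers": 0}
    - {"delta_pos": [0, 0, 0.08], "turn": [0, 0, 0], "fingers": 0}
    - {"delta_pos": [0, 0, 0.04], "turn": [0, 0, 0], "fingers": 0}

```text
clock: 11.45
position: [0.583, 0.1816, 0.1686]
ee_rot: [0.707, 0.707, -0.001, -0.0]
ft_force: [0.2, 1.7, 1.2]
grip_width: 1.003
grasp_force: 0.0
```

move_arm:
  plan:
    - {"delta_pos": [0, 0, -0.055], "turn": [0, 0, 0], "fingers": 0}
    - {"delta_pos": [-0.249, 0.011, -0.055], "turn": [0, 0, 0], "fingers": 0}
    - {"delta_pos": [-0.249, 0.011, -0.055], "turn": [0, 0, 0], "fingers": 0}
    - {"delta_pos": [-0.249, 0.011, -0.055], "turn": [0, 0, 0], "fingers": 0}
    - {"delta_pos": [-0.249, 0.011, -0.055], "turn": [0, 0, 0], "fingers": 0}
    - {"delta_pos": [-0.249, 0.011, -0.055], "turn": [0, 0, 0], "fingers": 0}
    - {"delta_pos": [-0.249, 0.011, -0.055], "turn": [0, 0, 0], "fingers": 0.2}
    - {"delta_pos": [-0.249, 0.011, -0.055], "turn": [0, 0, 0], "fingers": 0.2}

```text
clock: 12.45
position: [0.5951, -0.0653, 0.2236]
ee_rot: [0.706, 0.708, 0.0, -0.0]
ft_force: [0.1, 1.1, 0.3]
grip_width: 0.799
grasp_force: 0.0
```

```bash
python3 - <<'E'
from m import *
P=pose();print(P[0],P[1].round(4))
c=camera('wrist');save(c,'w5.png')
u,v,X=cloud(c,P)
Y=X[(X[:,2]<.145)&(X[:,2]>.126)&(abs(X[:,0]-.595)<.04)&(abs(X[:,1]+.068)<.04)];print('holder',Y.mean(0),(Y.max(0)+Y.min(0))/2,np.ptp(Y,axis=0))
c=camera('top');u,v,X=cloud(c)
Y=X[(X[:,2]>.12)&(X[:,2]<.14)&(abs(X[:,0]-.584)<.05)&(abs(X[:,1]-.181)<.05)];print('cup',Y.mean(0),(Y.max(0)+Y.min(0))/2,np.percentile(Y[:,2],99),np.ptp(Y,axis=0))
E
```

```text
[ 0.59510623 -0.06534197  0.22362733] [[-3.6e-03  1.0e+00 -2.0e-04]
 [ 1.0e+00  3.6e-03  7.0e-04]
 [ 7.0e-04 -2.0e-04 -1.0e+00]]
holder [ 0.59556457 -0.06637469  0.13346741] [ 0.59551596 -0.06851068  0.13220622] [0.02898758 0.02954329 0.01239588]
cup [0.58422512 0.17927991 0.12617606] [0.58409699 0.17973284 0.12551809] 0.13034714945531167 [0.05776516 0.05934999 0.01006219]
```

View pics/w5.png

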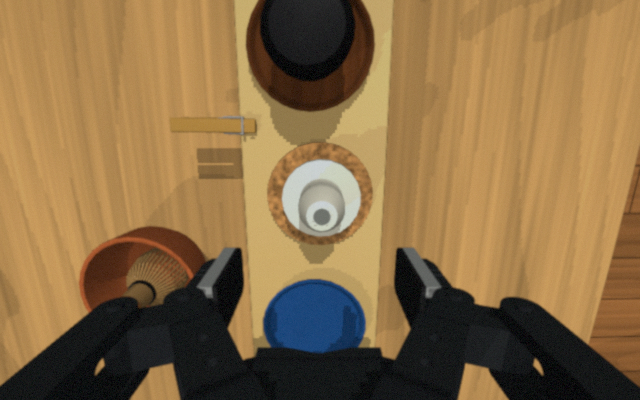

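The holder's tip is at (322,215) between the jaws, on the cork mat at (320,193), and the cup sits centred on red. Gripping the bulb.

move_arm:
  plan:
    - {"delta_pos": [0, 0, 0.05], "turn": [0, 0, 0], "fingers": 0.2}
    - {"delta_pos": [0, 0, 0.085], "turn": [0, 0, 0], "fingers": 0.2}
    - {"delta_pos": [0, 0, 0.105], "turn": [0, 0, 0], "fingers": 0.2}
    - {"delta_pos": [0, 0, 0.115], "turn": [0, 0, 0], "fingers": 0.3}
    - {"delta_pos": [0, 0, 0.115], "turn": [0, 0, 0], "fingers": 0.45}
    - {"delta_pos": [0, 0, 0.115], "turn": [0, 0, 0], "fingers": 0.55}
    - {"delta_pos": [0, 0, 0.115], "turn": [0, 0, 0], "fingers": 0.65}
    - {"delta_pos": [0, 0, 0.115], "turn": [0, 0, 0], "fingers": 0.8}
    - {"delta_pos": [0, 0, 0.115], "turn": [0, 0, 0], "fingers": 0.8}
    - {"delta_pos": [0, 0, 0.115], "turn": [0, 0, 0], "fingers": 0.8}
  force: 40

```text
clock: 13.8
position: [0.5959, -0.0673, 0.1104]
ee_rot: [0.707, 0.707, 0.001, 0.001]
ft_force: [-0.9, 0.6, 6.6]
grip_width: 0.396
grasp_force: 39.8
```

move_arm:
  plan:
    - {"delta_pos": [0, 0, -0.015], "turn": [0, 0, 0], "fingers": 0.8}
    - {"delta_pos": [0, 0, -0.035], "turn": [0, 0, 0], "fingers": 0.8}
    - {"delta_pos": [-0.035, -0.001, -0.04], "turn": [0, 0, 0], "fingers": 0.8}
    - {"delta_pos": [-0.075, -0.003, -0.04], "turn": [0, 0, 0], "fingers": 0.8}
    - {"delta_pos": [-0.11, -0.005, -0.04], "turn": [0, 0, 0], "fingers": 0.8}
    - {"delta_pos": [-0.1365, -0.005, -0.035], "turn": [0, 0, 0], "fingers": 0.8}
    - {"delta_pos": [-0.1365, -0.005, -0.025], "turn": [0, 0, 0], "fingers": 0.8}
    - {"delta_pos": [-0.1365, -0.005, -0.015], "turn": [0, 0, 0], "fingers": 0.8}
    - {"delta_pos": [-0.1365, -0.005, -0.007], "turn": [0, 0, 0], "fingers": 0.8}
    - {"delta_pos": [-0.1365, -0.005, -0.003], "turn": [0, 0, 0], "fingers": 0.8}
    - {"delta_pos": [-0.1365, -0.005, -0.001], "turn": [0, 0, 0], "fingers": 0.8}
    - {"delta_pos": [-0.1365, -0.005, -0.001], "turn": [0, 0, 0], "fingers": 0.8}

```text
clock: 15.3
position: [0.5904, -0.2033, 0.1105]
ee_rot: [0.707, 0.708, 0.0, -0.0]
ft_force: [-3.1, 1.9, 3.9]
grip_width: 0.396
grasp_force: 40.9
```

move_arm:
  plan:
    - {"delta_pos": [0, 0, 0], "turn": [0, 0, 0], "fingers": 0.55}
    - {"delta_pos": [0, 0, 0], "turn": [0, 0, 0], "fingers": 0.3}
    - {"delta_pos": [0, 0, 0], "turn": [0, 0, 0], "fingers": 0.1}
    - {"delta_pos": [0, 0, -0.03], "turn": [0, 0, 0], "fingers": 0}
    - {"delta_pos": [0, 0, -0.07], "turn": [0, 0, 0], "fingers": 0}
    - {"delta_pos": [0, 0, -0.114], "turn": [0, 0, 0], "fingers": 0}
    - {"delta_pos": [0.2585, -0.003, -0.114], "turn": [0, 0, 0], "fingers": 0}
    - {"delta_pos": [0.2585, -0.003, -0.114], "turn": [0, 0, 0], "fingers": 0}
    - {"delta_pos": [0.2585, -0.003, -0.114], "turn": [0, 0, 0], "fingers": 0}
    - {"delta_pos": [0.2585, -0.003, -0.114], "turn": [0, 0, 0], "fingers": 0}
    - {"delta_pos": [0.2585, -0.003, -0.114], "turn": [0, 0, 0], "fingers": 0}
    - {"delta_pos": [0.2585, -0.003, -0.114], "turn": [0, 0, 0], "fingers": 0}

```text
clock: 16.8
position: [0.5868, 0.055, 0.2238]
ee_rot: [0.706, 0.708, -0.0, 0.0]
ft_force: [0.4, 0.2, 0.6]
grip_width: 0.999
grasp_force: 0.0
```

```bash
python3 - <<'E'
from m import *
P=pose();print(P[0],P[1].round(4))
c=camera('wrist');u,v,X=cloud(c,P)
Y=X[(X[:,2]<.14)&(X[:,2]>.12)&(abs(X[:,0]-.587)<.05)&(abs(X[:,1]-.054)<.045)];print('caddy',(Y.max(0)+Y.min(0))/2,np.ptp(Y,axis=0))
c=camera('top');save(c,'t2.png');u,v,X=cloud(c)
Y=X[(X[:,2]>.125)&(X[:,2]<.145)&(abs(X[:,0]-.59)<.05)&(abs(X[:,1]+.204)<.05)];print('holder',Y.mean(0),np.percentile(Y[:,2],99),np.ptp(Y,axis=0))
print('cork',circ(c,hsvmask(c,(8,125,60),(17,255,200)),.066,(345,165,402,228)))
print('blue',circ(c,hsvmask(c,(100,120,40),(125,255,255)),.071,(400,170,460,228)))
E
```

```text
[0.58683358 0.05495289 0.22376302] [[-2.1e-03  1.0e+00  0.0e+00]
 [ 1.0e+00  2.1e-03 -2.0e-04]
 [-2.0e-04  0.0e+00 -1.0e+00]]
caddy [0.58605167 0.05441395 0.12767411] [0.06112925 0.06099772 0.01507942]
holder [ 0.58970021 -0.20352244  0.13308492] 0.1400261660387878 [0.0267389  0.02633573 0.01643856]
cork (array([597.1, -86.6,  86.4]), array([596.7, -84.7,  75.4]))
blue (array([ 591.1, -204.6,   96.2]), array([ 591.2, -204.3,   94.9]))
```

View pics/t2.png

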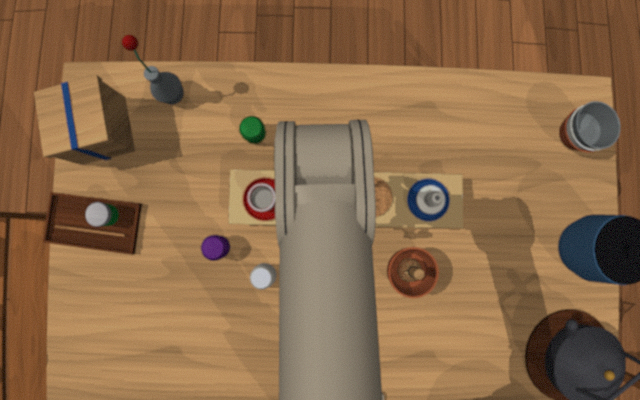

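The cup is on red at (262,198), the holder is centred on blue at (430,199), and the bowl and plain cup are unmoved. The arm hides the cork mat. Gripping the caddy.

move_arm:
  plan:
    - {"delta_pos": [0, 0, 0.05], "turn": [0, 0, 0], "fingers": 0}
    - {"delta_pos": [0, 0, 0.085], "turn": [0, 0, 0], "fingers": 0}
    - {"delta_pos": [0, 0, 0.11], "turn": [0, 0, 0], "fingers": 0}
    - {"delta_pos": [0, 0, 0.121], "turn": [0, 0, 0], "fingers": 0}
    - {"delta_pos": [0, 0, 0.121], "turn": [0, 0, 0], "fingers": 0.15}
    - {"delta_pos": [0, 0, 0.121], "turn": [0, 0, 0], "fingers": 0.25}
    - {"delta_pos": [0, 0, 0.121], "turn": [0, 0, 0], "fingers": 0.4}
    - {"delta_pos": [0, 0, 0.121], "turn": [0, 0, 0], "fingers": 0.5}
    - {"delta_pos": [0, 0, 0.121], "turn": [0, 0, 0], "fingers": 0.5}
    - {"delta_pos": [0, 0, 0.121], "turn": [0, 0, 0], "fingers": 0.5}
    - {"delta_pos": [0, 0, 0.105], "turn": [0, 0, 0], "fingers": 0.5}
    - {"delta_pos": [0, 0, 0.08], "turn": [0, 0, 0], "fingers": 0.5}
  force: 30

```text
clock: 18.4
position: [0.5866, 0.0548, 0.1448]
ee_rot: [0.707, 0.707, -0.0, -0.0]
ft_force: [0.5, -0.3, -0.1]
grip_width: 0.712
grasp_force: 33.1
```

move_arm:
  plan:
    - {"delta_pos": [-0.02, 0.002, -0.005], "turn": [0, 0, 0], "fingers": 0.5}
    - {"delta_pos": [-0.055, 0.004, -0.01], "turn": [0, 0, 0], "fingers": 0.5}
    - {"delta_pos": [-0.09, 0.006, -0.02], "turn": [0, 0, 0], "fingers": 0.5}
    - {"delta_pos": [-0.115, 0.007, -0.03], "turn": [0, 0, 0], "fingers": 0.5}
    - {"delta_pos": [-0.125, 0.0075, -0.03], "turn": [0, 0, 0], "fingers": 0.5}
    - {"delta_pos": [-0.125, 0.0075, -0.03], "turn": [0, 0, 0], "fingers": 0.5}

```text
clock: 19.15
position: [0.5941, -0.0709, 0.1733]
ee_rot: [0.707, 0.707, -0.0, -0.0]
ft_force: [-0.9, 0.4, -1.0]
grip_width: 0.715
grasp_force: 33.2
```

```bash
python3 - <<'E'
from m import *
P=pose();print(P[0],P[1].round(4),P[2]['ft_force'])
c=camera('wrist');save(c,'w6.png');np.save('w6.npy',dict(c=c,P=P),allow_pickle=True)
E
```

```text
[ 0.59411204 -0.07086069  0.17328129] [[ 2.e-04  1.e+00 -6.e-04]
 [ 1.e+00 -2.e-04  1.e-04]
 [ 1.e-04 -6.e-04 -1.e+00]] [-0.88637898  0.37930072 -1.01072397]
```

View pics/w6.png

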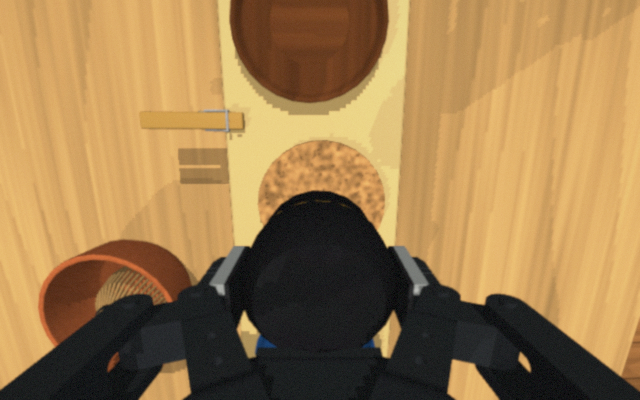

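The cork mat shows above the caddy: top edge at (322,140), left and right edges at about (259,200) and (385,200).

```bash
python3 - <<'E'
from m import *
d=np.load('w6.npy',allow_pickle=True).item();c,P=d['c'],d['P']
X=onplane(c,[322,259,385],[140,200,200],.066,P);print(X.round(4))
hsv=cv2.cvtColor(c['color'],cv2.COLOR_RGB2HSV);print(hsv[150,322],hsv[160,380],hsv[125,322])
m=hsvmask(c,(5,110,60),(18,255,255));pts=[]
for col in range(275,372,4):
    r=np.nonzero(m[125:190,col])[0]
    r=[q for q in r if m[125+q:125+q+6,col].all()]
    if len(r): pts.append((col,125+r[0]))
pts=np.array(pts);X=onplane(c,pts[:,0],pts[:,1],.066,P)[:,:2]
from scipy.optimize import least_squares
f=least_squares(lambda p:np.hypot(*(X-p).T)-.048,[.594,-.071],loss='soft_l1',f_scale=.001);print(f.x,np.abs(f.fun).mean(),pts[::6].tolist())
E
```

```text
[[ 0.5951 -0.0237  0.066 ]
 [ 0.5481 -0.068   0.066 ]
 [ 0.6424 -0.068   0.066 ]]
[ 17 150 178] [ 22 113 233] [ 22 112 237]
[ 0.59451795 -0.07205561] 0.000186233748686829 [[275, 160], [299, 144], [323, 140], [347, 146], [371, 164]]
```

move_arm:
  plan:
    - {"delta_pos": [-0.001, 0, 0.03], "turn": [0, 0, 0], "fingers": 0.5}
    - {"delta_pos": [-0.001, 0, 0.05], "turn": [0, 0, 0], "fingers": 0.5}
    - {"delta_pos": [-0.001, 0, 0.061], "turn": [0, 0, 0], "fingers": 0.5}
    - {"delta_pos": [-0.001, 0, 0.066], "turn": [0, 0, 0], "fingers": 0.5}
    - {"delta_pos": [-0.001, 0, 0.07], "turn": [0, 0, 0], "fingers": 0.5}
    - {"delta_pos": [-0.001, 0, 0.07], "turn": [0, 0, 0], "fingers": 0.5}
    - {"delta_pos": [-0.001, 0, 0.07], "turn": [0, 0, 0], "fingers": 0.22}
    - {"delta_pos": [-0.001, 0, 0.07], "turn": [0, 0, 0], "fingers": 0.1}
    - {"delta_pos": [-0.001, 0, 0.07], "turn": [0, 0, 0], "fingers": 0}
    - {"delta_pos": [-0.001, 0, 0.04], "turn": [0, 0, 0], "fingers": 0}
    - {"delta_pos": [-0.001, 0, 0], "turn": [0, 0, 0], "fingers": 0}
    - {"delta_pos": [-0.001, 0, -0.05], "turn": [0, 0, 0], "fingers": 0}

```text
clock: 20.7
position: [0.5939, -0.0712, 0.2245]
ee_rot: [0.707, 0.707, -0.001, -0.001]
ft_force: [1.2, 0.6, -0.2]
grip_width: 1.0
grasp_force: 0.0
```

move_arm:
  plan:
    - {"delta_pos": [-0.098, -0.172, 0], "turn": [0, 0, 0], "fingers": 0.3}
    - {"delta_pos": [-0.098, -0.172, 0], "turn": [0, 0, 0], "fingers": 0.4}
    - {"delta_pos": [-0.098, -0.172, 0], "turn": [0, 0, 0], "fingers": 0.4}
    - {"delta_pos": [-0.098, -0.172, 0], "turn": [0, 0, 0], "fingers": 0.4}
    - {"delta_pos": [-0.098, -0.172, 0], "turn": [0, 0, 0], "fingers": 0.4}
    - {"delta_pos": [-0.098, -0.172, 0], "turn": [0, 0, 0], "fingers": 0.4}
    - {"delta_pos": [-0.098, -0.172, 0], "turn": [0, 0, 0], "fingers": 0.4}

```text
clock: 21.58
position: [0.4233, -0.1688, 0.2236]
ee_rot: [0.706, 0.708, -0.001, 0.0]
ft_force: [-0.2, 0.5, 0.2]
grip_width: 0.601
grasp_force: 0.0
```

```bash
python3 - <<'E'
from m import *
P=pose();print(P[0],P[1].round(4),np.round(P[2]['joint_pos'],2))
c=camera('wrist');save(c,'w7.png');u,v,X=cloud(c,P)
Y=X[(X[:,2]<.13)&(X[:,2]>.112)&(abs(X[:,0]-.4225)<.03)&(abs(X[:,1]+.17)<.03)];print('whisk',Y.mean(0),(Y.max(0)+Y.min(0))/2,np.ptp(Y,axis=0))
c=camera('top');u,v,X=cloud(c)
for n,x,y in(('caddy',.5945,-.072),('holder',.59,-.204),('cup',.584,.181),('whisk',.4225,-.17)):
    Y=X[(X[:,2]<.145)&(abs(X[:,0]-x)<.045)&(abs(X[:,1]-y)<.045)];t=np.percentile(Y[:,2],99.5);Y=Y[Y[:,2]>t-.012];print(n,Y.mean(0).round(4),t.round(4),np.ptp(Y,axis=0).round(4))
print('cork',circ(c,hsvmask(c,(8,125,60),(17,255,200))|hsvmask(c,(0,0,0),(180,255,50)),.066,(345,165,402,228)))
E
```

```text
[ 0.42333614 -0.16876863  0.22359257] [[-2.4e-03  1.0e+00 -7.0e-04]
 [ 1.0e+00  2.4e-03 -8.0e-04]
 [-8.0e-04 -7.0e-04 -1.0e+00]] [-0.43 -0.08  0.69  1.94  0.06  1.26  0.24]
whisk [ 0.42044742 -0.1681409   0.1211584 ] [ 0.42042927 -0.16918661  0.11777559] [0.02326195 0.02368673 0.01153147]
caddy [ 0.5942 -0.0703  0.131 ] 0.1358 [0.0578 0.0581 0.0132]
holder [ 0.5896 -0.2033  0.1329] 0.1375 [0.0269 0.0256 0.0139]
cup [0.5839 0.1794 0.1261] 0.1297 [0.0579 0.0598 0.0141]
whisk [ 0.4224 -0.1702  0.1211] 0.1239 [0.0236 0.0237 0.0124]
cork (array([595.8, -72.3,  93.9]), array([595.8, -72.2,  92.9]))
```

View pics/w7.png

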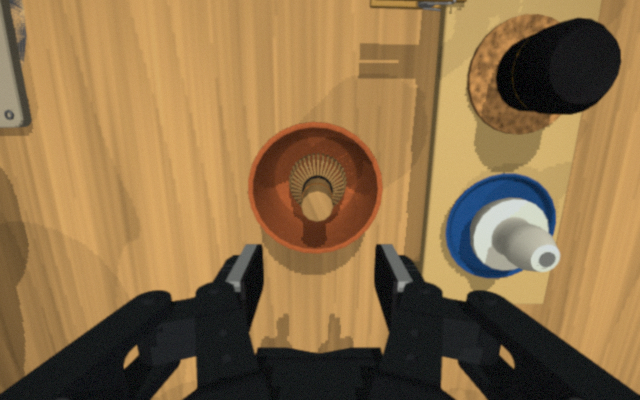

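The whisk handle is at (317,200), centred between the jaws over the bowl at (316,187). The caddy, holder and cup all stand correctly. Gripping the handle.

move_arm:
  plan:
    - {"delta_pos": [0, -0.001, 0.05], "turn": [0, 0, 0], "fingers": 0.4}
    - {"delta_pos": [0, -0.001, 0.085], "turn": [0, 0, 0], "fingers": 0.4}
    - {"delta_pos": [0, -0.001, 0.11], "turn": [0, 0, 0], "fingers": 0.4}
    - {"delta_pos": [0, -0.001, 0.121], "turn": [0, 0, 0], "fingers": 0.45}
    - {"delta_pos": [0, -0.001, 0.121], "turn": [0, 0, 0], "fingers": 0.55}
    - {"delta_pos": [0, -0.001, 0.121], "turn": [0, 0, 0], "fingers": 0.65}
    - {"delta_pos": [0, -0.001, 0.121], "turn": [0, 0, 0], "fingers": 0.72}
    - {"delta_pos": [0, -0.001, 0.121], "turn": [0, 0, 0], "fingers": 0.9}
    - {"delta_pos": [0, -0.001, 0.121], "turn": [0, 0, 0], "fingers": 0.9}
    - {"delta_pos": [0, -0.001, 0.121], "turn": [0, 0, 0], "fingers": 0.9}
  force: 25

```text
clock: 22.92
position: [0.4221, -0.1695, 0.1035]
ee_rot: [0.707, 0.707, 0.001, 0.0]
ft_force: [-1.4, 0.6, 6.8]
grip_width: 0.271
grasp_force: 25.0
```

move_arm:
  plan:
    - {"delta_pos": [0, 0, -0.02], "turn": [0, 0, 0], "fingers": 0.9}
    - {"delta_pos": [0, 0, -0.05], "turn": [0, 0, 0], "fingers": 0.9}
    - {"delta_pos": [0, 0, -0.085], "turn": [0, 0, 0], "fingers": 0.9}
    - {"delta_pos": [0, 0, -0.12], "turn": [0, 0, 0], "fingers": 0.9}
    - {"delta_pos": [0, 0, -0.145], "turn": [0, 0, 0], "fingers": 0.9}
    - {"delta_pos": [-0.008, 0.04, -0.15], "turn": [0, 0, 0], "fingers": 0.9}
    - {"delta_pos": [-0.016, 0.08, -0.15], "turn": [0, 0, 0], "fingers": 0.9}
    - {"delta_pos": [-0.024, 0.12, -0.15], "turn": [0, 0, 0], "fingers": 0.9}
    - {"delta_pos": [-0.031, 0.155, -0.15], "turn": [0, 0, 0], "fingers": 0.9}
    - {"delta_pos": [-0.034, 0.1685, -0.15], "turn": [0, 0, 0], "fingers": 0.9}
    - {"delta_pos": [-0.034, 0.1685, -0.15], "turn": [0, 0, 0], "fingers": 0.9}
    - {"delta_pos": [-0.034, 0.1685, -0.15], "turn": [0, 0, 0], "fingers": 0.9}

```text
clock: 24.42
position: [0.5894, -0.2033, 0.2529]
ee_rot: [0.707, 0.707, 0.0, -0.0]
ft_force: [-0.6, 0.4, -0.6]
grip_width: 0.273
grasp_force: 24.7
```

```bash
python3 - <<'E'
from m import *
P=pose();print(P[0],P[1].round(4),P[2]['grip_width'],P[2]['ft_force'])
c=camera('wrist');save(c,'w8.png')
u,v,X=cloud(c,P)
for a,b in((.255,.275),(.155,.175)):
    Y=X[(X[:,2]<b)&(X[:,2]>a)&(abs(X[:,0]-.59)<(.014 if a>.2 else .04))&(abs(X[:,1]+.204)<.04)]
    print(len(Y),(Y.max(0)+Y.min(0))/2,np.ptp(Y,axis=0)) if len(Y) else print('none')
c=camera('side');cv2.imwrite('pics/s8.png',cv2.resize(c['color'][40:220,220:470,::-1],(750,540)))
E
```

```text
[ 0.58944055 -0.20332165  0.25289485] [[-5.e-04  1.e+00 -1.e-04]
 [ 1.e+00  5.e-04  3.e-04]
 [ 3.e-04 -1.e-04 -1.e+00]] 0.2727078489570313 [-0.61011316  0.44653918 -0.59228678]
3942 [ 0.59000151 -0.20290098  0.26500505] [0.02798048 0.02462608 0.01998283]
128 [ 0.58768741 -0.19712096  0.16780135] [0.05247935 0.04384207 0.01424924]
```

View pics/w8.png

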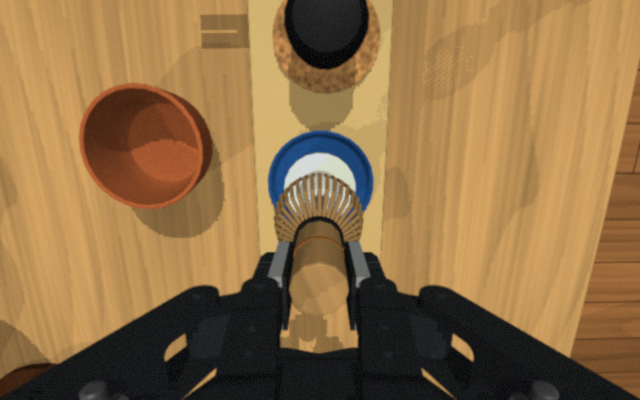

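View pics/s8.png

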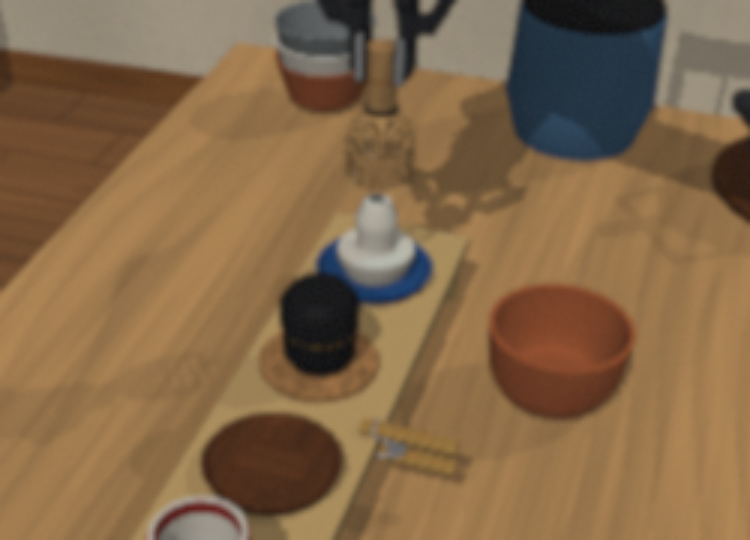

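The whisk hangs upright above the holder (tines at (319,205) in the wrist view, bell directly over the bulb in the side view). Lowering slowly.

move_arm:
  plan:
    - {"delta_pos": [0, 0, 0.012], "turn": [0, 0, 0], "fingers": 0.9}
    - {"delta_pos": [0, 0, 0.024], "turn": [0, 0, 0], "fingers": 0.9}
    - {"delta_pos": [0, 0, 0.036], "turn": [0, 0, 0], "fingers": 0.9}
    - {"delta_pos": [0, 0, 0.048], "turn": [0, 0, 0], "fingers": 0.9}
    - {"delta_pos": [0, 0, 0.057], "turn": [0, 0, 0], "fingers": 0.9}
    - {"delta_pos": [0, 0, 0.063], "turn": [0, 0, 0], "fingers": 0.9}
    - {"delta_pos": [0, 0, 0.066], "turn": [0, 0, 0], "fingers": 0.9}
    - {"delta_pos": [0, 0, 0.068], "turn": [0, 0, 0], "fingers": 0.9}
    - {"delta_pos": [0, 0, 0.068], "turn": [0, 0, 0], "fingers": 0.9}

```text
clock: 25.65
position: [0.5902, -0.2032, 0.1849]
ee_rot: [0.707, 0.707, 0.0, 0.0]
ft_force: [-0.3, 0.4, -0.7]
grip_width: 0.272
grasp_force: 24.7
```

move_arm:
  plan:
    - {"delta_pos": [0, 0, 0.001], "turn": [0, 0, 0], "fingers": 0.9}
    - {"delta_pos": [0, 0, 0.002], "turn": [0, 0, 0], "fingers": 0.9}
    - {"delta_pos": [0, 0, 0.002], "turn": [0, 0, 0], "fingers": 0.9}

```text
clock: 26.02
position: [0.5903, -0.2033, 0.1835]
ee_rot: [0.707, 0.707, 0.0, 0.0]
ft_force: [-0.9, 1.5, 5.5]
grip_width: 0.276
grasp_force: 25.3
```

Contact at the expected height; releasing and backing off.

move_arm:
  plan:
    - {"delta_pos": [0, 0, 0], "turn": [0, 0, 0], "fingers": 0.7}
    - {"delta_pos": [0, 0, 0], "turn": [0, 0, 0], "fingers": 0.55}
    - {"delta_pos": [0, 0, 0], "turn": [0, 0, 0], "fingers": 0.4}
    - {"delta_pos": [0, 0, -0.02], "turn": [0, 0, 0], "fingers": 0.3}
    - {"delta_pos": [0, 0, -0.06], "turn": [0, 0, 0], "fingers": 0.3}
    - {"delta_pos": [0, 0, -0.1], "turn": [0, 0, 0], "fingers": 0.3}
    - {"delta_pos": [0.1, -0.1, -0.14], "turn": [0, 0, 0], "fingers": 0.3}
    - {"delta_pos": [0.18, -0.1, -0.14], "turn": [0, 0, 0], "fingers": 0.3}
    - {"delta_pos": [0.18, -0.1, -0.14], "turn": [0, 0, 0], "fingers": 0.3}
    - {"delta_pos": [0.18, -0.1, -0.14], "turn": [0, 0, 0], "fingers": 0.3}
    - {"delta_pos": [0.18, -0.1, -0.14], "turn": [0, 0, 0], "fingers": 0.3}

```text
clock: 27.4
position: [0.4898, -0.0217, 0.3245]
ee_rot: [0.706, 0.709, 0.001, 0.0]
ft_force: [0.8, -0.2, 0.1]
grip_width: 0.703
grasp_force: 0.0
```

```bash
python3 - <<'E'
from m import *
P=pose();c=camera('wrist');save(c,'w9.png');u,v,X=cloud(c,P)
for n,x,y in(('caddy',.5945,-.072),('whisk',.59,-.203),('cup',.584,.181)):
    Y=X[(X[:,2]<.22)&(abs(X[:,0]-x)<.045)&(abs(X[:,1]-y)<.045)]
    if not len(Y): continue
    t=np.percentile(Y[:,2],99.5);Y=Y[Y[:,2]>t-.008];print(n,((Y.max(0)+Y.min(0))/2).round(4),t.round(4))
E
```

```text
caddy [ 0.5919 -0.0713  0.1307] 0.1342
whisk [ 0.5727 -0.202   0.1404] 0.1437
cup [0.5825 0.1521 0.0971] 0.0989
```

View pics/w9.png

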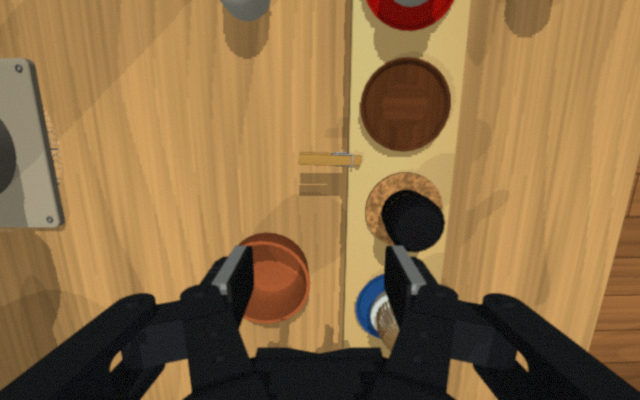

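The caddy is on the cork mat (405,215) and the whisk is partly hidden behind the jaw at (385,320). I'll check with the other cameras by numbers, letting a few rows pass first.

move_arm:
  plan:
    - {"delta_pos": [0, -0.03, -0.03], "turn": [0, 0, 0], "fingers": 0.3}
    - {"delta_pos": [0, -0.05, -0.05], "turn": [0, 0, 0], "fingers": 0.3}
    - {"delta_pos": [0, -0.05, -0.05], "turn": [0, 0, 0], "fingers": 0.3}
    - {"delta_pos": [0, -0.05, -0.05], "turn": [0, 0, 0], "fingers": 0.3}

```text
clock: 27.95
position: [0.4403, -0.0243, 0.3723]
ee_rot: [0.707, 0.707, -0.0, -0.0]
ft_force: [0.3, 0.8, -0.2]
grip_width: 0.7
grasp_force: 0.0
```

```bash
python3 - <<'E'
from m import *
c=camera('top');u,v,X=cloud(c)
for n,x,y in(('caddy',.5945,-.072),('whisk',.59,-.203),('cup',.584,.181)):
    Y=X[(X[:,2]<.22)&(abs(X[:,0]-x)<.045)&(abs(X[:,1]-y)<.045)];t=np.percentile(Y[:,2],99.5);Y=Y[Y[:,2]>t-.01];print(n,Y.mean(0).round(4),t.round(4))
c=camera('side');cv2.imwrite('pics/s9.png',cv2.resize(c['color'][60:280,220:470,::-1],(680,598)))
E
```

```text
caddy [ 0.5942 -0.0709  0.1315] 0.1358
whisk [ 0.5898 -0.202   0.2009] 0.2033
cup [0.584  0.1796 0.1264] 0.1298
```

View pics/s9.png

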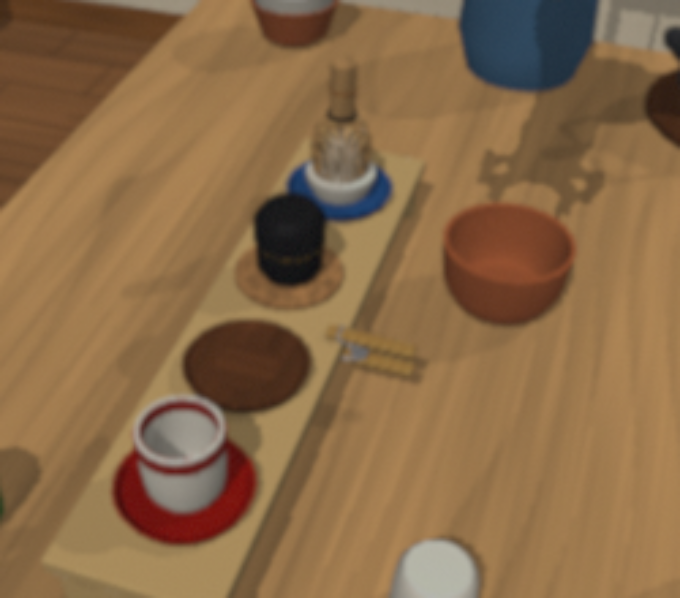

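The side view shows everything in place: whisk upright over the holder (341,140) with its top at 203 mm, caddy on cork (290,240), cup on red (182,455).

```bash
python3 -c "from workcell import hand_in; print(hand_in())"
```

```text
the job is handed in; nothing more can be done
None
```

The job is handed in: my last camera check before that had the caddy on the cork mat, the holder on the blue dish and the cup on the red saucer, each within about 2 mm of its middle, and the whisk upright over its holder; no verdict came back.

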